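Extend the telescoping lathe brush and hold it ready

TASK

Get the long-reach lathe brush ready for sweeping behind the headstock: while it lies in its cradle, squeeze the red release button in its maple grip, draw the grip out past the first stop to the second, and let the button spring back out so that the handle is locked there. Then lift the brush out of the cradle and finish while still holding it in the gripper, level and bristles down, about 10 cm above where it lay and touching nothing else, with the handle still locked at the second stop. Leave the other things on the bench where they are.

Things in the scene. Friction and masses are not known exactly. Their poses are not given: they have to be found in the camera images.
- tube_grip (a point): On the axis of the brush's outer tube (square aluminium, 24 x 24 mm, 190 mm long, level, 68 mm above the bench), midway between the cradle's uprights; tube bare for 50 mm either side along x. x points along the tube to the brush block, y away from the button's side, z up (bristles to -z). Brush loose, 0.4 to 0.55 kg; extended, its centre of mass is within 25 mm of this point.
- button_spot (a point): On the axis of the turned maple grip, level with the red button's centre; moves with the grip, axes as tube_grip. 173 mm from tube_grip towards -x when home, 313 mm at the second stop. Grip round, 30 mm thick here, from 46 mm on the +x to 64 mm on the -x side. Button 17 mm across on the -y side: its face 22 mm from the axis, 17 mm pressed; opposite side plain. 9 N press it fully.
- handle (a joint): How far the maple grip on its inner steel tube is drawn out towards the brush's -x, m: 0 home, 0.070 first stop, 0.140 second stop, end of travel 0.142. About 2.5 N of friction; stays where left. A spring catch locks it at home and at each stop (play 2 mm either way) unless the button is pressed. Black rings on the inner tube come just clear of the tube's black collar at each stop.
- button (a joint): How far the red button is pressed into the grip, towards the grip's +y, m: 0 fully out (catch engaged, handle locked), 0.005 fully pressed (handle free). Let go between stops it comes out only to about 0.0025, and springs out to 0 once the catch reaches a stop.
- cradle: Wooden cradle fixed to the bench: base board 160 x 100 x 16 mm and two uprights 18 mm thick along x, 64 mm wide, 80 mm high, each with an open-topped U slot 28 mm wide for the tube. Origin on the bench under the tube's middle (21 mm on the -x side of tube_grip), x to the brush block. Uprights centred at x = -40 and +82 mm.
- bowl_blank: Dark red jarrah bowl blank, a disc 150 mm across, 60 mm high; origin at the centre of its underside. Leave alone.
- calipers: Stainless outside calipers lying flat, 170 x 105 mm, 9 mm thick; origin at the pivot. Leave alone.
- face_shield: Clear plastic face shield with black brow band standing on its lower edge, about 260 mm wide, 220 mm high; origin on the bench at the centre of its curve. Leave alone.
- wax_tin: Round wax tin, 80 mm across, 45 mm high; origin at the centre of its underside. Leave alone.
- spur_centre: Steel drive spur centre standing on its head, 30 mm across, 92 mm high; origin at the centre of its underside. Leave alone.
- bowl_gouge: Bowl gouge lying along its own x, wooden handle 35 mm thick, 460 mm long over all; origin on the bench under its middle. Leave alone.
- block_mid (a point): Centre of the brush's dark wooden block, a T across the tube, 35 x 110 x 24 mm (x, y, z), with black bristles 42 mm long below it; axes as tube_grip. It lies 4 mm beyond the cradle's outer upright and butts against it when the grip is pulled towards -x.
There are look-alikes about, which are no part of the job. Of the things that look like the cradle, the middle-sized one is meant.

How it is judged:
By the outcome, as a careful person would: the job done as asked, in the order asked, and still so for the second after the job is handed in, while the arm keeps its last pose, push and grip.
It also fails if it takes over 45 s, if anything falls off the work surface, if the arm or the gripper's body presses on something with over 40 N, if the wrist force passes 120 N, or if a joint passes its speed limit or range.

ROBOT

A 7-joint arm with a two-finger parallel gripper is mounted at the origin on the work surface. World frame = base frame: x ahead of the robot, y to its left, z up, the work surface at z = 0. Lengths are in m, angles in rad, forces in N, time in s.
With the tool pointing down it reaches from about 0.425 to 0.8 m from the base axis. Payload 8.3 kg.
Tool frame: the origin (TCP) lies midway between the tips of the shut fingers; the grasp point (between the pads) lies 19 mm behind it (r.pinch_z is the distance from the TCP to the grasp point, in m); z points along the fingers, y is the direction in which the jaws open and shut (so a half turn about z gives the same grasp; the last joint's range is limited). The gripper opens to 85 mm and grips with 20 to 120 N. Pads are 22 mm wide; open, the fingers measure 114 mm over their backs; the gripper's body (76 mm by 85 mm) begins 54 mm behind the grasp point. The pads swing forward as they close: fully open they stand 13 mm farther back than shut.
Start: joints at [1.177, 0.383, 0.016, 1.37, -0.006, 1.388, -0.046], TCP at [0.203, -0.591, 0.231] pointing down, gripper open.
Joint ranges: [-2.95, 2.95], [-0.25, 2.06], [-1.52, 1.56], [0.18, 2.33], [-1.44, 4.58], [0.02, 2.06], [-3.01, 3.01]. Speed limits (rad/s): [2.39, 2.39, 3.01, 3.01, 3.14, 3.14, 3.14].

INTERFACE

Orientations are given as a unit quaternion [x, y, z, w].
In Python, from workcell import r, snapshot, camera_info gives the robot as it stands.
- The arm moves only by the tool play_rows, never from a script. Its argument "moves" is text: rows parted by semicolons, each of 7 numbers parted by spaces: the shift along the tool's x, y, z as a fraction of full scale, then the turn, a rotation vector about the tool's x, y, z as a fraction of full scale, then the gripper's target within -1 to 1 (fully open at 1, half-way at 0, shut at -1). A call has 1 to 5 rows; each row shifts and turns the commanded pose from where the row before left it, along the tool's axes as they then stand; what a row does not reach is not made up. Full scale, the value 1, is 40 mm for a shift and 10 degrees for a turn. A row lasts 1/8 s, in which the tool goes at most 62.5 mm and 10.7 degrees, less where a joint would pass 70% of its speed; a pose out of reach is approached as far as the arm can. A call with a number of a shift or a turn outside -1 to 1 is refused whole. A call with a gripper value outside its range is refused whole. The fingers move at their own pace and stop on an object; "squeeze" is the grip in N (left out, the last holds). Time passes only in rows, so rows that do not move let the fingers close. It gives the time, the measured TCP pose, the force and the opening at its end, in the units of the state.
- r.state(): the state, without advancing time (a new reading comes with each control period).
- snapshot(name): name is "scene" or "side" or "wrist"; returns (picture, depth): 420x560x3 uint8, blue, green, red; 420x560 float32, m along the optical axis (not along the pixel's ray), 0 where there is no reading.
- camera_info(name): a dict with "fx", "fy", "cx", "cy" (pixels), "rvec" (rotation vector, rad) and "tvec" (3), from world to camera coordinates, as OpenCV has them. Camera axes: x right, y down, z forward; pixel columns grow to the right and rows downward; lengths in m; the calibration is good to about 2 mm. A picture is of the moment at which its call begins: read the wrist's pose just before it. camera_info takes no time and is no camera call; for the wrist camera it gives the pose at the moment of the call.
- r.sign_off(): hands the job in, once; it reports no verdict.
The state is a dict: "clock": time; "joint_positions": joint angles; "joint_velocities": joint speeds; "joint_torque": joint torques, N m; "tcp_pos": TCP position; "tool_rot": TCP orientation; "force": force on the tool from outside, world axes, zero at the start; "wrist_torque": the same for the moment, N m; "finger_gap": finger opening in m.
Only numpy, scipy, OpenCV 4.12 (cv2) and the standard library are available. Lean on these libraries where they do the work, as an engineer would, in place of code of your own. Each camera call takes 0.05 s, during which the arm holds its last target. There are 200 camera calls.

## Working session

There is one attempt and no reset: what is moved stays moved. The work goes in short steps, Python scripts to look and compute and a tool call to move; the robot and the scene stay as the last step left them, time stands still between calls to the robot, and variables do not carry over. Pictures are saved under pics/ and viewed, about 8 in all and at most 12, crops included, and the job is handed in when it is done.

Besides the shell and the picture viewer there is one more tool, called after "Request:" as name(argument=value, ...), one argument or row to a line, values as JSON. play_rows: Moves the arm, as the interface text tells. Shift numbers are shares of 40 mm and turn numbers shares of 10 degrees, none past 1 either way. Its arguments: {"type":"object","properties":{"moves":{"type":"string"},"squeeze":{"type":"number"}},"required":["moves"]}

```bash
mkdir -p pics; cat > h.py <<'E'
import numpy as np, cv2
from workcell import r, snapshot, camera_info
from scipy.spatial.transform import Rotation as R
def cloud(name):
    c=camera_info(name); p,d=snapshot(name)
    v,u=np.mgrid[:420,:560]
    P=np.stack([(u-c['cx'])/c['fx']*d,(v-c['cy'])/c['fy']*d,d],-1)
    M=cv2.Rodrigues(np.array(c['rvec'],float))[0]
    W=(P-np.array(c['tvec']).ravel())@M
    W[d==0]=np.nan
    return p,d,W
E
python3 - <<'E'
from h import *
for n in ['scene','side']:
    p,d,W=cloud(n); cv2.imwrite(f'pics/{n}1.png',p); np.save(f'pics/{n}1.npy',W)
    c=camera_info(n); M=cv2.Rodrigues(np.array(c['rvec'],float))[0]; print(n,-M.T@np.array(c['tvec']).ravel(),M[2])
s=r.state(); print(s['tool_rot'],s['tcp_pos'],s['clock'],s['finger_gap'],r.pinch_z)
E
```

```text
scene [ 1.1120513  -0.70319823  1.08134825] [-0.44033301  0.50997897 -0.73893727]
side [0.43645914 1.2062264  1.04276391] [ 0.02861802 -0.77651097 -0.62945351]
[ 9.86349476e-01  1.64663116e-01 -1.59010707e-04 -8.63068456e-04] [ 0.20288118 -0.59066001  0.23040963] 0.1 0.0854250582302009 0.0187
```

View pics/scene1.png

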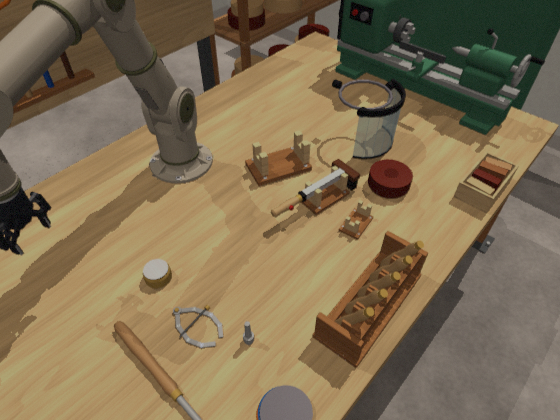

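View pics/side1.png

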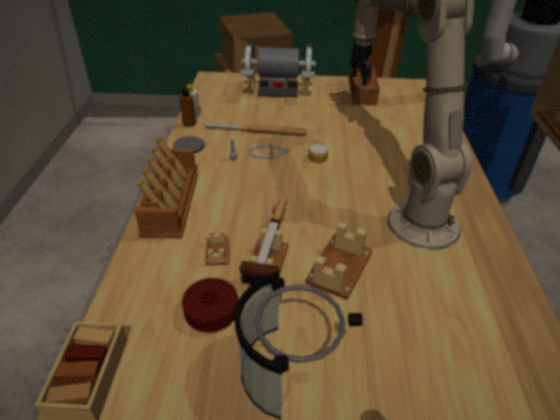

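Scene view: there are three cradle-like things. The large empty one is at (280,160), the one with the brush at (325,193) and a tiny one at (357,222). The middle-sized one holds the brush, with its block at (345,173), the grip tip at (277,211) and the red button near (291,207). I'll measure it and confirm in a crop.

```bash
python3 - <<'E'
from h import *
p=cv2.imread('pics/scene1.png'); W=np.load('pics/scene1.npy')
q=cv2.imread('pics/side1.png'); V=np.load('pics/side1.npy')
a=cv2.resize(p[140:240,230:380],None,fx=5,fy=5,interpolation=cv2.INTER_CUBIC)[:, :]
b=cv2.resize(q[190:290,190:300],None,fx=3,fy=3)
cv2.imwrite('pics/crop1.png',a)
hsv=cv2.cvtColor(p,cv2.COLOR_BGR2HSV)
# top strip of tube/grip: points by height in brush region
def fit(W,img,box,nm):
    u0,u1,v0,v1=box
    w=W[v0:v1,u0:u1].reshape(-1,3); h=cv2.cvtColor(img,cv2.COLOR_BGR2HSV)[v0:v1,u0:u1].reshape(-1,3)
    ok=np.isfinite(w[:,0])
    tube=ok&(h[:,1]<60)&(h[:,2]>110)&(w[:,2]>.07)&(w[:,2]<.09)
    red=ok&((h[:,0]<6)|(h[:,0]>174))&(h[:,1]>170)&(h[:,2]>120)
    hi=ok&(w[:,2]>.055)
    t=w[tube]
    m=t.mean(0); print(nm,'tube n',len(t),m.round(4),'zmed',np.median(t[:,2]).round(4))
    _,s,vt=np.linalg.svd(t-m); d=vt[0]; print('dir',d.round(3), 'yaw',np.degrees(np.arctan2(d[1],d[0])).round(1),'ext',np.ptp((t-m)@d).round(3),'w',((t-m)@vt[1]).std().round(4))
    print('red n',red.sum(),w[red].mean(0).round(4),w[red].std(0).round(4))
    return
fit(W,p,(265,365,155,225),'scene')
fit(V,q,(240,295,195,290),'side')
E
```

```text
scene tube n 274 [0.5181 0.2004 0.0785] zmed 0.0784
dir [-0.152 -0.988  0.007] yaw -98.8 ext 0.187 w 0.0079
red n 7 [0.5077 0.0422 0.0735] [0.0024 0.003  0.0021]
side tube n 318 [0.5154 0.2063 0.0777] zmed 0.0777
dir [0.159 0.987 0.005] yaw 80.8 ext 0.177 w 0.0068
red n 0 [nan nan nan] [nan nan nan]<stdin>:19: RuntimeWarning: Mean of empty slice.
  ret = um.true_divide(
  ret = _var(a, axis=axis, dtype=dtype, out=out, ddof=ddof,
  arrmean = um.true_divide(arrmean, div, out=arrmean,
  ret = um.true_divide(
```

View pics/crop1.png

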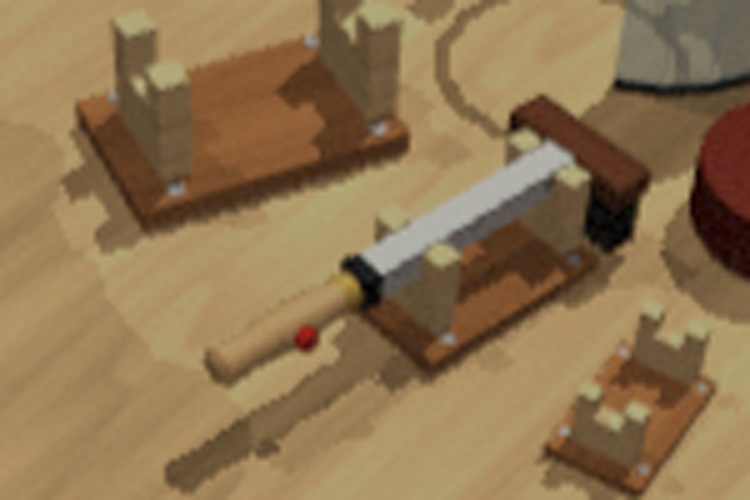

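The crop confirms it: the brush lies in the middle-sized cradle, button on the right (+x world) side at crop (306,338), handle home with the collar against the ferrule. The tube points at a yaw of about 81° with its top at 0.079, which matches the expected 0.080. First I'll turn the tool to line up with the brush and rise.

Request:
play_rows(
  moves="0 0 -0.35 0 0 -1 1;0 0 -0.35 0 0 -1 1;0 0 -0.35 0 0 -1 1;0 0 -0.35 0 0 -1 1;0 0 -0.35 0 0 -1 1",
  squeeze=40,
)

```text
clock: 0.72
tcp_pos: [0.2029, -0.5909, 0.3011]
tool_rot: [0.823, 0.568, 0.0, -0.001]
force: [-0.3, -0.8, -0.2]
finger_gap: 0.0857
```

Request:
play_rows(
  moves="0 0 0 0 0 -1 1;0 0 0 0 0 -0.2 1",
)

```text
clock: 0.98
tcp_pos: [0.2029, -0.591, 0.3008]
tool_rot: [0.76, 0.649, 0.0, -0.0]
force: [0.4, -0.3, -1.2]
finger_gap: 0.0857
```

```bash
cat >> h.py <<'E'
def to(target,yaw=None):
    s=r.state(); q=R.from_quat(s['tool_rot']); M=q.as_matrix()
    d=M.T@(np.array(target)-s['tcp_pos'])/0.04
    y=np.degrees(np.arctan2(M[1,0],M[0,0])); tilt=np.degrees(np.arccos(-M[2,2]))
    print('t',round(s['clock'],2),'tcp',np.round(s['tcp_pos'],4),'yaw',y.round(2),'tilt',tilt.round(2),'gap',round(s['finger_gap'],4),'F',np.round(s['force'],1),'T',np.round(s['wrist_torque'],2))
    print('shift units',d.round(3), 'turn z units', None if yaw is None else round(-(yaw-y)/10,3))
E
python3 -c "
from h import *
to([.503,.12,.30],80.9)"
```

```text
t 0.97 tcp [ 0.2029 -0.591   0.3008] yaw 80.99 tilt 0.05 gap 0.0857 F [ 0.4 -0.3 -1.2] T [-0.03 -0.01  0.01]
shift units [18.73   4.626  0.035] turn z units 0.009
```

Request:
play_rows(
  moves="0.94 0.23 0 0 0 0 1;0.94 0.23 0 0 0 0 1;0.94 0.23 0 0 0 0 1;0.94 0.23 0 0 0 0 1;0.94 0.23 0 0 0 0 1",
)

```text
clock: 1.6
tcp_pos: [0.2783, -0.4112, 0.3008]
tool_rot: [0.762, 0.648, 0.0, -0.0]
force: [0.1, -0.6, 0.9]
finger_gap: 0.0857
```

Request:
play_rows(
  moves="0.94 0.23 0 0 0 0 1;0.94 0.23 0 0 0 0 1;0.94 0.23 0 0 0 0 1;0.94 0.23 0 0 0 0 1;0.94 0.23 0 0 0 0 1",
)

```text
clock: 2.22
tcp_pos: [0.3531, -0.2329, 0.301]
tool_rot: [0.762, 0.648, -0.0, -0.0]
force: [-0.4, -0.2, 0.2]
finger_gap: 0.085
```

Request:
play_rows(
  moves="0.94 0.23 0 0 0 0 1;0.94 0.23 0 0 0 0 1;0.94 0.23 0 0 0 0 1;0.94 0.23 0 0 0 0 1;0.94 0.23 0 0 0 0 1",
)

```text
clock: 2.85
tcp_pos: [0.428, -0.0546, 0.3011]
tool_rot: [0.762, 0.648, -0.0, -0.0]
force: [1.0, -0.3, -0.7]
finger_gap: 0.0853
```

Request:
play_rows(
  moves="0.94 0.23 0 0 0 0 1;0.94 0.23 0 0 0 0 1;0.94 0.23 0 0 0 0 1;0.94 0.23 0 0 0 0 1;0.94 0.23 0 0 0 0 1",
)

```text
clock: 3.48
tcp_pos: [0.5032, 0.1235, 0.301]
tool_rot: [0.762, 0.648, -0.0, -0.0]
force: [0.2, -0.4, 0.9]
finger_gap: 0.0853
```

Request:
play_rows(
  moves="0 0 0 0 0 0 1;0 0 0 0 0 0 1",
)

```text
clock: 3.72
tcp_pos: [0.5027, 0.1223, 0.3009]
tool_rot: [0.761, 0.649, -0.0, -0.0]
force: [0.3, -0.4, 0.3]
finger_gap: 0.0858
```

```bash
python3 - <<'E'
from h import *
to([.503,.12,.30],80.9)
p,d,W=cloud('wrist'); cv2.imwrite('pics/w1.png',p); np.save('pics/w1.npy',W)
print(np.isfinite(W[...,0]).mean())
E
```

```text
t 3.73 tcp [0.5027 0.1223 0.3009] yaw 80.86 tilt 0.06 gap 0.0858 F [ 0.3 -0.4  0.3] T [-0.01  0.03  0.02]
shift units [-0.055  0.016  0.021] turn z units -0.004
0.995812074829932
```

View pics/w1.png

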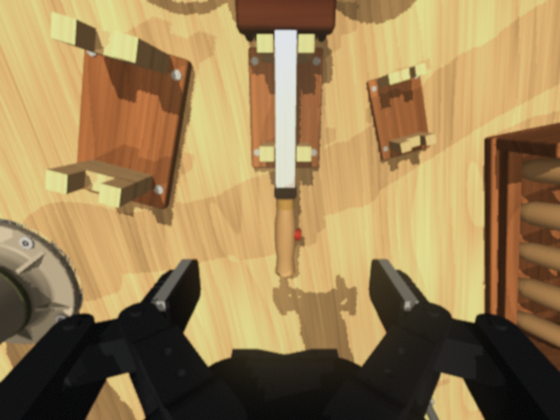

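The wrist view shows the tube at u≈286 and v 30–190, the red button at (298,234), the block at (286,15) and the uprights at v≈43 and v≈153. Next I'll cast rays for exact positions.

```bash
python3 - <<'E'
from h import *
p=cv2.imread('pics/w1.png'); W=np.load('pics/w1.npy'); c=camera_info('wrist')
M=cv2.Rodrigues(np.array(c['rvec'],float))[0]; C=-M.T@np.array(c['tvec']).ravel()
def ray(u,v,z):
    d=np.array([(u-c['cx'])/c['fx'],(v-c['cy'])/c['fy'],1])@M
    return C+d*(z-C[2])/d[2]
h=cv2.cvtColor(p,cv2.COLOR_BGR2HSV)
def mid(v,mask):
    u=np.where(mask[v,262:310])[0]+262; return u.min(),u.max()
t=(h[...,1]<60)&(h[...,2]>130)
T=[]
for v in list(range(55,140,4))+list(range(166,182,4)):
    a,b=mid(v,t); T.append((ray(a-.5,v,.08)+ray(b+.5,v,.08))/2)
    if v in(55,107,166): print(v,a,b,np.linalg.norm(ray(a-.5,v,.08)-ray(b+.5,v,.08)).round(4), W[v,(a+b)//2,2].round(4))
T=np.array(T); k=np.polyfit(T[:,1],T[:,0],1); yaw=np.degrees(np.arctan2(1,k[0])); print('yaw',yaw,'resid',np.std(T[:,0]-np.polyval(k,T[:,1])))
red=((h[...,0]<8)|(h[...,0]>172))&(h[...,1]>170)&(h[...,2]>90); red[:200]=0;red[260:]=0;red[:,:280]=0;red[:,320:]=0
v,u=np.where(red); print('red px',u.min(),u.max(),v.min(),v.max(),len(u)); B=ray(u.mean(),v.mean(),.070); print('button',B)
ex=np.array([np.cos(np.radians(yaw)),np.sin(np.radians(yaw))]); ey=np.array([-ex[1],ex[0]])
o=np.array([np.polyval(k,.05),.05])
s=(B[:2]-o)@ex; print('button_spot',o+s*ex,'lat',(B[:2]-o)@ey); spot=o+s*ex; print('tube_grip from button',spot+.173*ex, 'spot 2nd',spot-.14*ex)
# upright tops: from depth height
w=W.reshape(-1,3); ww=w[np.isfinite(w[:,0])&(w[:,2]>.074)&(w[:,2]<.084)]
a=(ww[:,:2]-o)@ex;b=(ww[:,:2]-o)@ey; g=ww[(abs(b)>.017)&(abs(b)<.033)]; a=a[(abs(b)>.017)&(abs(b)<.033)]
hs,e=np.histogram(a,bins=np.arange(0,.34,.004)); print([(round(x,3),n) for x,n in zip(e,hs) if n>5])
for m in (a<.17,a>.17): print(m.sum(),np.percentile(a[m],[2,50,98]),o+ (np.percentile(a[m],2)+np.percentile(a[m],98))/2*ex)
# grip centerline
for z in (215,225,245,255):
    row=(h[z,:,0]>8)&(h[z,:,0]<22)
    print(z,W[z,278:296:3,2].round(3))
E
```

```text
55 274 296 0.0259 0.0801
107 275 295 0.0248 0.0786
166 275 294 0.0251 0.0801
yaw 80.53881307609932 resid 0.00039484308142852725
red px 295 300 229 239 56
button [0.50775419 0.0407023  0.07      ]
button_spot [0.49003937 0.04365441] lat -0.017959107083663082
tube_grip from button [0.51847702 0.21430112] spot 2nd [ 0.46702625 -0.0944412 ]
[(np.float64(0.096), np.int64(47)), (np.float64(0.1), np.int64(73)), (np.float64(0.104), np.int64(82)), (np.float64(0.108), np.int64(80)), (np.float64(0.112), np.int64(73)), (np.float64(0.216), np.int64(37)), (np.float64(0.22), np.int64(104)), (np.float64(0.224), np.int64(115)), (np.float64(0.228), np.int64(107)), (np.float64(0.232), np.int64(107)), (np.float64(0.236), np.int64(39)), (np.float64(0.24), np.int64(103)), (np.float64(0.244), np.int64(134)), (np.float64(0.248), np.int64(122)), (np.float64(0.252), np.int64(125)), (np.float64(0.256), np.int64(126)), (np.float64(0.26), np.int64(133)), (np.float64(0.264), np.int64(125)), (np.float64(0.268), np.int64(56))]
375 [-0.00537265  0.10655269  0.11535696] [0.50013642 0.1042441 ]
1433 [0.21980531 0.24716508 0.26886689] [0.53126067 0.29101244]
215 [0.076 0.081 0.079 0.08  0.079 0.074]
225 [0.079 0.081 0.082 0.083 0.081 0.077]
245 [0.078 0.081 0.083 0.082 0.08  0.077]
255 [0.076 0.08  0.08  0.08  0.079 0.074]
```

All consistent: the tube is 25 mm wide at 0.080, and button-to-upright-midpoint is 173.5 mm (expected 173). Yaw is about 80.6°. Now I'll go down over the button, offset 1 mm towards the button so the squeeze is centred.

```bash
python3 -c "
from h import *
to([.491,.0435,.047],80.6)"
```

```text
t 3.77 tcp [0.5028 0.1217 0.301 ] yaw 80.82 tilt 0.05 gap 0.0855 F [ 0.6 -0.4 -1.2] T [-0.03  0.01  0.01]
shift units [-1.973  0.024  6.351] turn z units 0.022
```

Request:
play_rows(
  moves="-0.66 0.01 0.9 0 0 0.02 1;-0.66 0.01 0.9 0 0 0 1;-0.65 0 0.9 0 0 0 1;0 0 0.9 0 0 0 1;0 0 0.9 0 0 0 1",
)

```text
clock: 4.4
tcp_pos: [0.491, 0.0424, 0.1205]
tool_rot: [0.763, 0.646, -0.0, 0.001]
force: [0.5, 0.2, -0.4]
finger_gap: 0.0852
```

Request:
play_rows(
  moves="0 0 0.9 0 0 0 1;0 0 0.9 0 0 0 1;0 0 0.05 0 0 0 1;0 0 0 0 0 0 1",
)

```text
clock: 4.9
tcp_pos: [0.4918, 0.0442, 0.0485]
tool_rot: [0.762, 0.647, 0.0, 0.0]
force: [0.3, -0.5, 0.2]
finger_gap: 0.0856
```

```bash
python3 - <<'E'
from h import *
to([.491,.0435,.047],80.6)
p,d,W=cloud('wrist'); cv2.imwrite('pics/w2.png',p); np.save('pics/w2.npy',W)
E
```

```text
t 4.9 tcp [0.4918 0.0442 0.0485] yaw 80.68 tilt 0.06 gap 0.0856 F [ 0.3 -0.5  0.2] T [ 0.02 -0.07 -0.02]
shift units [-0.021 -0.016  0.036] turn z units 0.008
```

View pics/w2.png

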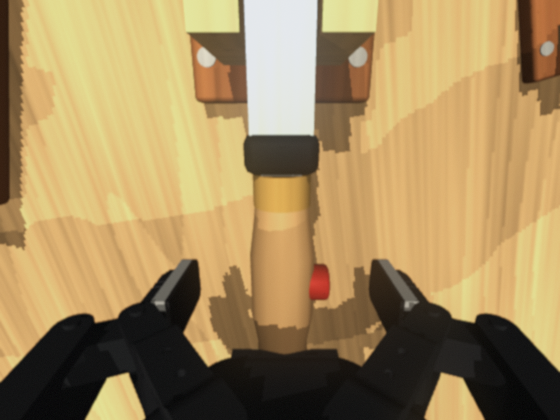

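The view from above the button shows the grip at u≈282 and the button at (320,282), right between the pad tips at v≈285. Closing at 40 N.

Request:
play_rows(
  moves="0 0 0.04 0 0 0 -1;0 0 0 0 0 0 -1;0 0 0 0 0 0 -1;0 0 0 0 0 0 -1;0 0 0 0 0 0 -1",
  squeeze=40,
)

```text
clock: 5.58
tcp_pos: [0.4912, 0.0446, 0.0459]
tool_rot: [0.762, 0.648, -0.0, 0.0]
force: [-1.2, -0.2, 5.1]
finger_gap: 0.0295
```

Request:
play_rows(
  moves="0 0 0 0 0 0 -1;0 0 0 0 0 0 -1;0 0 0 0 0 0 -1",
)

```text
clock: 5.95
tcp_pos: [0.4912, 0.0446, 0.0457]
tool_rot: [0.762, 0.648, -0.0, 0.0]
force: [-2.1, -2.6, 4.4]
finger_gap: 0.0297
```

```bash
python3 - <<'E'
from h import *
to([.491,.0435,.047],80.6)
E
```

```text
t 5.95 tcp [0.4912 0.0446 0.0457] yaw 80.75 tilt 0.01 gap 0.0297 F [-2.1 -2.6  4.4] T [-0.31  0.46  0.2 ]
shift units [-0.027 -0.    -0.031] turn z units 0.015
```

The gap is 29.7 mm where about 32 was expected (17 + 15), so I'll look before pulling.

```bash
python3 - <<'E'
from h import *
p,d,W=cloud('wrist'); cv2.imwrite('pics/w3.png',cv2.resize(p[200:380,190:390],None,fx=3,fy=3,interpolation=cv2.INTER_CUBIC)); np.save('pics/w3.npy',W)
E
```

```text
(no output)
```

View pics/w3.png

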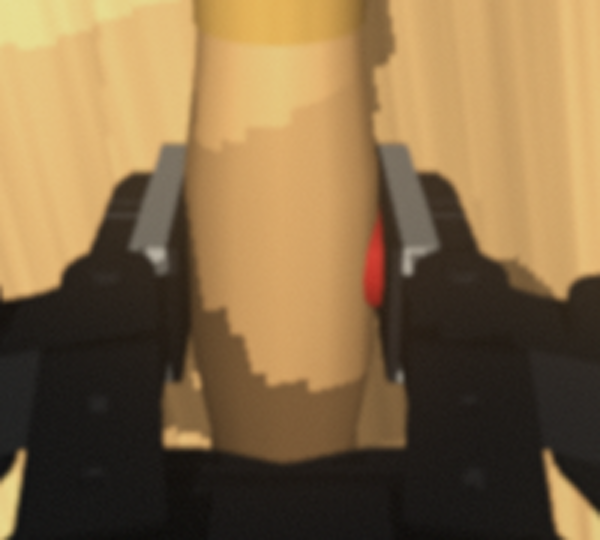

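The crop shows the right pad on the red button at (375,260), pushed nearly flush, and the left pad flat on the plain side. Test pull of 12 mm while watching the force.

Request:
play_rows(
  moves="-0.1 0 0 0 0 0 -1;-0.1 0 0 0 0 0 -1;-0.1 0 0 0 0 0 -1;0 0 0 0 0 0 -1",
)

```text
clock: 6.5
tcp_pos: [0.4891, 0.0323, 0.0457]
tool_rot: [0.762, 0.648, -0.0, 0.0]
force: [-1.3, -0.1, 4.9]
finger_gap: 0.0295
```

```bash
python3 - <<'E'
from h import *
to([.491-.144*np.cos(np.radians(80.6)),.0446-.144*np.sin(np.radians(80.6)),.047],80.6)
E
```

```text
t 6.5 tcp [0.4891 0.0323 0.0457] yaw 80.72 tilt 0.02 gap 0.0295 F [-1.3 -0.1  4.9] T [0.19 0.29 0.16]
shift units [-3.289 -0.011 -0.032] turn z units 0.012
```

The grip moved 12 mm with hardly any force, which is past the block's 4 mm slack, so the handle is free. I'll keep drawing to about 140 mm.

Request:
play_rows(
  moves="-0.25 0 0 0 0 0 -1;-0.25 0 0 0 0 0 -1;-0.25 0 0 0 0 0 -1;-0.25 0 0 0 0 0 -1;-0.25 0 0 0 0 0 -1",
)

```text
clock: 7.12
tcp_pos: [0.4811, -0.0173, 0.0457]
tool_rot: [0.762, 0.648, 0.0, -0.0]
force: [-0.2, 2.1, 1.5]
finger_gap: 0.0297
```

Request:
play_rows(
  moves="-0.25 0 0 0 0 0 -1;-0.25 0 0 0 0 0 -1;-0.25 0 0 0 0 0 -1;-0.25 0 0 0 0 0 -1;-0.25 0 0 0 0 0 -1",
)

```text
clock: 7.75
tcp_pos: [0.473, -0.0665, 0.0457]
tool_rot: [0.762, 0.648, 0.0, -0.0]
force: [0.7, 2.5, 0.6]
finger_gap: 0.0291
```

Request:
play_rows(
  moves="-0.25 0 0 0 0 0 -1;-0.25 0 0 0 0 0 -1;-0.15 0 0 0 0 0 -1;0 0 0 0 0 0 -1",
)

```text
clock: 8.25
tcp_pos: [0.4686, -0.0929, 0.0456]
tool_rot: [0.762, 0.647, -0.001, 0.0]
force: [-0.5, -1.8, 1.8]
finger_gap: 0.0297
```

```bash
python3 - <<'E'
from h import *
to([.491-.144*np.cos(np.radians(80.6)),.0446-.144*np.sin(np.radians(80.6)),.047],80.6)
p,d,W=cloud('wrist'); cv2.imwrite('pics/w4.png',p); np.save('pics/w4.npy',W)
E
```

```text
t 8.25 tcp [ 0.4686 -0.0929  0.0456] yaw 80.68 tilt 0.07 gap 0.0297 F [-0.5 -1.8  1.8] T [-0.49  0.11  0.02]
shift units [-0.118 -0.01  -0.035] turn z units 0.008
```

View pics/w4.png

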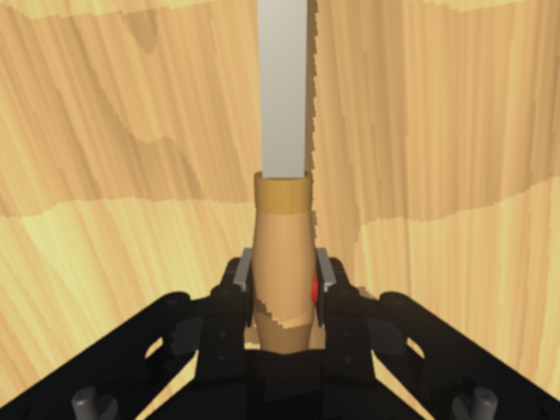

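The grip has been drawn about 139 mm, button still under the pad. Now small steps until the force shows the end of travel at 142 mm.

Request:
play_rows(
  moves="-0.03 0 0 0 0 0 -1;-0.03 0 0 0 0 0 -1;0 0 0 0 0 0 -1",
)

```text
clock: 8.68
tcp_pos: [0.4688, -0.0932, 0.0458]
tool_rot: [0.762, 0.648, 0.0, -0.0]
force: [0.9, 2.1, -0.9]
finger_gap: 0.029
```

Request:
play_rows(
  moves="-0.03 0 0 0 0 0 -1;0 0 0 0 0 0 -1",
)

```text
clock: 8.93
tcp_pos: [0.4684, -0.0949, 0.0457]
tool_rot: [0.762, 0.648, 0.0, -0.0]
force: [0.0, 2.4, 1.5]
finger_gap: 0.0295
```

```bash
python3 - <<'E'
from h import *
to([.491,.0446,.047],80.6)
p,d,W=cloud('scene'); np.save('pics/s2.npy',W); cv2.imwrite('pics/s2.png',cv2.resize(p[140:270,220:380],None,fx=4.8,fy=4.5,interpolation=cv2.INTER_CUBIC))
E
```

```text
t 8.93 tcp [ 0.4684 -0.0949  0.0457] yaw 80.77 tilt 0.01 gap 0.0295 F [0.  2.4 1.5] T [ 0.58 -0.11 -0.02]
shift units [ 3.534e+00 -3.000e-03 -3.200e-02] turn z units 0.017
```

View pics/s2.png

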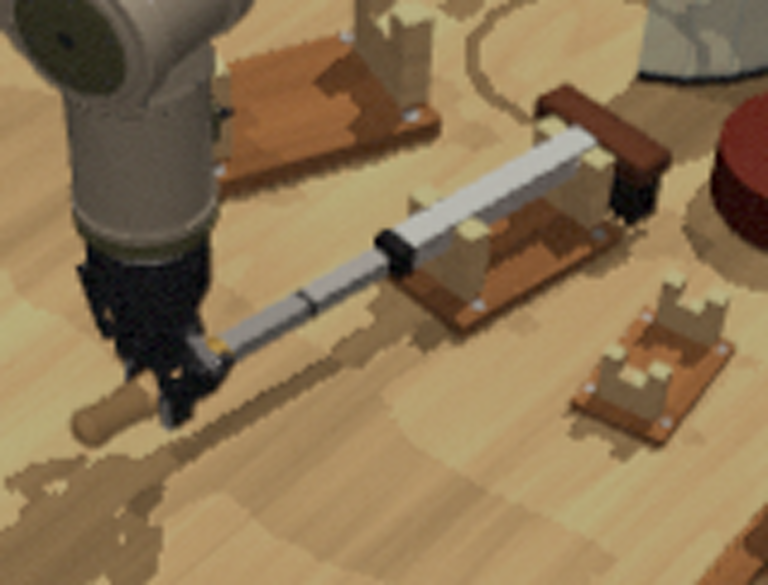

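One ring (first stop) is clear at (308,302). The second isn't visible at the collar yet, and the block looks butted against the upright, so about 2–3 mm remain. Continuing in small steps.

Request:
play_rows(
  moves="-0.03 0 0 0 0 0 -1;0 0 0 0 0 0 -1",
)

```text
clock: 9.22
tcp_pos: [0.4682, -0.0963, 0.0457]
tool_rot: [0.762, 0.648, -0.0, -0.0]
force: [1.0, 2.1, 0.4]
finger_gap: 0.0293
```

Request:
play_rows(
  moves="-0.03 0 0 0 0 0 -1;0 0 0 0 0 0 -1",
)

```text
clock: 9.48
tcp_pos: [0.468, -0.0976, 0.0457]
tool_rot: [0.762, 0.648, -0.0, -0.0]
force: [0.5, 1.8, 2.2]
finger_gap: 0.0297
```

Request:
play_rows(
  moves="-0.03 0 0 0 0 0 -1;0 0 0 0 0 0 -1",
)

```text
clock: 9.72
tcp_pos: [0.4678, -0.0988, 0.0457]
tool_rot: [0.762, 0.648, -0.0, -0.0]
force: [0.9, 2.5, 1.6]
finger_gap: 0.0293
```

Request:
play_rows(
  moves="-0.02 0 0 0 0 0 -1;0 0 0 0 0 0 -1",
)

```text
clock: 9.98
tcp_pos: [0.4677, -0.0994, 0.0457]
tool_rot: [0.762, 0.648, -0.0, -0.0]
force: [-0.1, 1.3, 0.1]
finger_gap: 0.029
```

Request:
play_rows(
  moves="-0.02 0 0 0 0 0 -1;0 0 0 0 0 0 -1",
)

```text
clock: 10.22
tcp_pos: [0.4677, -0.0996, 0.0457]
tool_rot: [0.762, 0.648, 0.0, -0.0]
force: [0.9, 4.3, 1.1]
finger_gap: 0.0294
```

```bash
python3 - <<'E'
from h import *
to([.491,.0446,.047],80.6)
p,d,W=cloud('scene'); np.save('pics/s3.npy',W); cv2.imwrite('pics/s3f.png',p); cv2.imwrite('pics/s3.png',cv2.resize(p[150:230,260:370],None,fx=7,fy=7,interpolation=cv2.INTER_CUBIC))
E
```

```text
t 10.22 tcp [ 0.4677 -0.0996  0.0457] yaw 80.79 tilt 0.04 gap 0.0294 F [0.9 4.3 1.1] T [ 1.03 -0.08 -0.07]
shift units [ 3.651e+00 -2.000e-03 -2.900e-02] turn z units 0.019
```

View pics/s3.png

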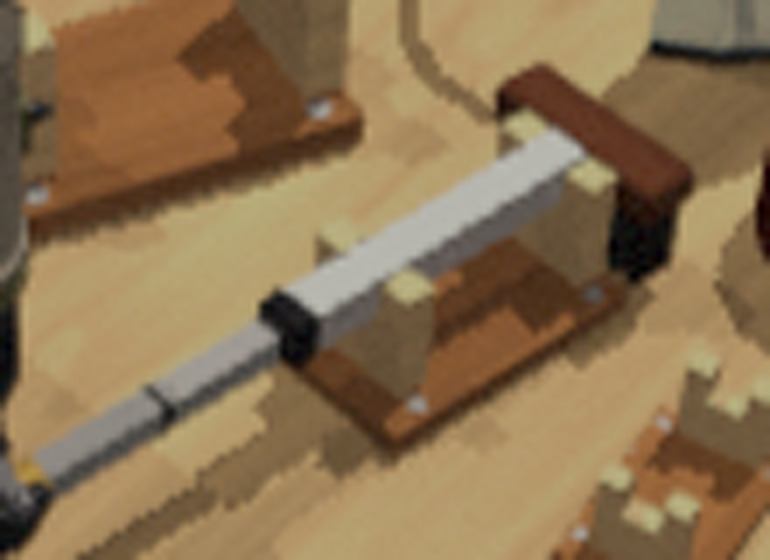

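The last step met resistance (moved 0.2 of 0.8 mm, force 4.3 N) at 146 mm, which is 142 + 4 mm slack, so this is the end of travel. I'll back off 1.6 mm into the catch's play and release.

Request:
play_rows(
  moves="0.04 0 0 0 0 0 -1;0 0 0 0 0 0 -1;0 0 0 0 0 0 0.6;0 0 0 0 0 0 1;0 0 0 0 0 0 1",
)

```text
clock: 10.9
tcp_pos: [0.4678, -0.0986, 0.0457]
tool_rot: [0.762, 0.648, -0.0, -0.0]
force: [0.4, -0.1, 0.0]
finger_gap: 0.0817
```

Request:
play_rows(
  moves="0 0 0 0 0 0 1;0 0 0 0 0 0 1",
)

```text
clock: 11.15
tcp_pos: [0.4678, -0.0985, 0.0457]
tool_rot: [0.762, 0.648, 0.0, -0.0]
force: [-0.6, -0.6, 0.9]
finger_gap: 0.0853
```

```bash
python3 - <<'E'
from h import *
to([.491,.0446,.047],80.6)
p,d,W=cloud('wrist'); cv2.imwrite('pics/w5.png',p); np.save('pics/w5.npy',W)
def btn(f,lo=200):
    h=cv2.cvtColor(cv2.imread(f),cv2.COLOR_BGR2HSV)
    red=((h[...,0]<8)|(h[...,0]>172))&(h[...,1]>170)&(h[...,2]>90); red[:lo]=0;red[320:]=0;red[:,:285]=0;red[:,345:]=0
    v,u=np.where(red); print(f,len(u),u.min(),u.max(),v.min(),v.max())
    row=int(v.mean()); print('grip right edge near', np.percentile(u,[5,95]))
btn('pics/w2.png'); btn('pics/w4.png'); btn('pics/w5.png')
E
```

```text
t 11.15 tcp [ 0.4678 -0.0985  0.0457] yaw 80.76 tilt 0.01 gap 0.0853 F [-0.6 -0.6  0.9] T [-0.02  0.06 -0.  ]
shift units [ 3.625e+00 -3.000e-03 -3.200e-02] turn z units 0.016
pics/w2.png 583 309 328 265 299
grip right edge near [311. 327.]
pics/w4.png 149 311 317 273 302
grip right edge near [312. 317.]
pics/w5.png 612 304 324 270 304
grip right edge near [306. 323.]
```

The button stands out as far as at home (20 px against 19 px; 7 px when pressed), so the catch is engaged. Next: rise, move over the tube and regrasp.

Request:
play_rows(
  moves="0 0 -0.8 0 0 0 1;0 0 -0.9 0 0 0 1;0 0 -0.9 0 0 0 1;0 0 -0.9 0 0 0 1;0.5 0 0 0 0 0 1",
)

```text
clock: 11.82
tcp_pos: [0.4727, -0.0803, 0.1885]
tool_rot: [0.763, 0.647, 0.001, 0.002]
force: [0.8, -0.1, -1.0]
finger_gap: 0.0856
```

Request:
play_rows(
  moves="0.9 0 0 0 0 0 1;0.9 0 0 0 0 0 1;0.9 0 0 0 0 0 1;0.9 0 0 0 0 0 1;0.9 0 0 0 0 0 1",
)

```text
clock: 12.45
tcp_pos: [0.5001, 0.0998, 0.1858]
tool_rot: [0.762, 0.648, 0.0, 0.0]
force: [0.1, -0.5, -0.2]
finger_gap: 0.0857
```

Request:
play_rows(
  moves="0.9 0 0 0 0 0 1;0.9 0 0 0 0 0 1;0 0 0 0 0 0 1;0 0 0 0 0 0 1",
)

```text
clock: 12.95
tcp_pos: [0.5115, 0.1694, 0.1855]
tool_rot: [0.762, 0.648, -0.0, -0.0]
force: [0.5, 0.1, -0.8]
finger_gap: 0.0854
```

```bash
python3 - <<'E'
from h import *
to([.5178,.2104,.047],80.6)
p,d,W=cloud('wrist'); c=camera_info('wrist'); cv2.imwrite('pics/w6.png',p)
M=cv2.Rodrigues(np.array(c['rvec'],float))[0]; C=-M.T@np.array(c['tvec']).ravel()
def ray(u,v,z):
    d=np.array([(u-c['cx'])/c['fx'],(v-c['cy'])/c['fy'],1])@M
    return C+d*(z-C[2])/d[2]
h=cv2.cvtColor(p,cv2.COLOR_BGR2HSV); t=(h[...,1]<60)&(h[...,2]>130)
T=[]
for v in range(20,330,10):
    u=np.where(t[v,230:340])[0]+230
    if len(u)<15: continue
    a,b=ray(u.min()-.5,v,.08),ray(u.max()+.5,v,.08); w=np.linalg.norm(a-b)
    if .022<w<.028: T.append((a+b)/2)
T=np.array(T); print(len(T),T[0],T[-1]); k=np.polyfit(T[:,1],T[:,0],1); print('yaw',np.degrees(np.arctan2(1,k[0])),'x at .2104',np.polyval(k,.2104),'std',np.std(T[:,0]-np.polyval(k,T[:,1])))
E
```

```text
t 12.95 tcp [0.5115 0.1694 0.1855] yaw 80.76 tilt 0.03 gap 0.0854 F [ 0.5  0.1 -0.8] T [-0.03 -0.02 -0.02]
shift units [ 1.038 -0.007  3.462] turn z units 0.016
18 [0.52894762 0.27797358 0.08      ] [0.50085424 0.11632534 0.08      ]
yaw 80.0762649272274 x at .2104 0.5174167182116586 std 0.00020495337441798724
```

View pics/w6.png

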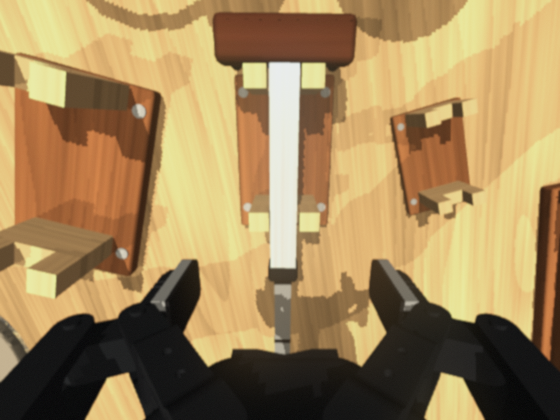

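The block butts on the upright, and the gap between the uprights (v 90–205) is clear for the fingers. The large cradle is over 10 cm off. Descending and gripping the tube.

Request:
play_rows(
  moves="0.52 0 0 0 0 0.05 1;0.52 -0.01 0.8 0 0 0 1;0 0 0.9 0 0 0 1;0 0 0.9 0 0 0 1;0 0 0.86 0 0 0 1",
)

```text
clock: 13.62
tcp_pos: [0.5184, 0.2091, 0.0462]
tool_rot: [0.765, 0.644, -0.0, 0.0]
force: [-0.4, -0.4, -0.5]
finger_gap: 0.0856
```

Request:
play_rows(
  moves="0 0 0 0 0 0 1;0 0 0 0 0 0 -1;0 0 0 0 0 0 -1;0 0 0 0 0 0 -1;0 0 0 0 0 0 -1",
  squeeze=90,
)

```text
clock: 14.25
tcp_pos: [0.5186, 0.2112, 0.0485]
tool_rot: [0.765, 0.644, 0.001, 0.0]
force: [-1.5, -1.0, 6.2]
finger_gap: 0.0223
```

Request:
play_rows(
  moves="0 0 0 0 0 0 -1;0 0 0 0 0 0 -1;0 0 0 0 0 0 -1;0 0 0 0 0 0 -1",
)

```text
clock: 14.75
tcp_pos: [0.5186, 0.2112, 0.0485]
tool_rot: [0.765, 0.644, 0.001, 0.0]
force: [-1.5, -1.9, 6.3]
finger_gap: 0.0229
```

```bash
python3 - <<'E'
from h import *
to([.5178,.2104,.047],80.2)
E
```

```text
t 14.75 tcp [0.5186 0.2112 0.0485] yaw 80.25 tilt 0.09 gap 0.0229 F [-1.5 -1.9  6.3] T [-0.27  0.35 -0.02]
shift units [-0.024 -0.017  0.037] turn z units 0.005
```

The tube is gripped (22.9 mm; the gap reads 1–2 mm low, as it did on the grip). I'll ease the block 3 mm off the upright and lift 100 mm.

Request:
play_rows(
  moves="0.08 0 0 0 0 0 -1;0 0 0 0 0 0 -1;0 0 -0.1 0 0 0 -1;0 0 -0.2 0 0 0 -1;0 0 -0.3 0 0 0 -1",
)

```text
clock: 15.38
tcp_pos: [0.5181, 0.2142, 0.0716]
tool_rot: [0.764, 0.645, -0.0, -0.0]
force: [-0.5, -1.1, -4.2]
finger_gap: 0.0231
```

Request:
play_rows(
  moves="0 0 -0.5 0 0 0 -1;0 0 -0.5 0 0 0 -1;0 0 -0.5 0 0 0 -1;0 0 -0.3 0 0 0 -1;0 0 -0.1 0 0 0 -1",
)

```text
clock: 16.0
tcp_pos: [0.5189, 0.2143, 0.1484]
tool_rot: [0.765, 0.644, 0.001, 0.0]
force: [0.3, -0.2, -6.1]
finger_gap: 0.0229
```

Request:
play_rows(
  moves="0 0 0 0 0 0 -1;0 0 0 0 0 0 -1;0 0 0 0 0 0 -1",
)

```text
clock: 16.38
tcp_pos: [0.5183, 0.214, 0.1467]
tool_rot: [0.765, 0.645, -0.0, -0.0]
force: [0.4, 0.2, -4.6]
finger_gap: 0.0225
```

```bash
python3 - <<'E'
from h import *
to([.5186,.215,.1485],80.2)
p,d,W=cloud('side'); np.save('pics/sd2.npy',W)
q,d,V=cloud('scene'); np.save('pics/s4.npy',V)
def tube(W,p,box):
    u0,u1,v0,v1=box; w=W[v0:v1,u0:u1].reshape(-1,3); h=cv2.cvtColor(p,cv2.COLOR_BGR2HSV)[v0:v1,u0:u1].reshape(-1,3)
    t=w[np.isfinite(w[:,0])&(w[:,2]>.165)&(w[:,2]<.2)&(h[:,1]<60)&(h[:,2]>120)]
    if len(t)<10: print(len(t));return
    k=np.polyfit(t[:,1],t[:,2],1); print(len(t),'z',np.median(t[:,2]),'tilt deg',np.degrees(np.arctan(k[0])),t[:,1].min(),t[:,1].max())
tube(W,p,(200,330,150,330)); tube(V,q,(200,400,120,260))
cv2.imwrite('pics/end.png',np.hstack([cv2.resize(q[110:260,220:380],None,fx=2.5,fy=2.5),cv2.resize(p[150:300,190:350],None,fx=2.5,fy=2.5)]))
E
```

```text
t 16.38 tcp [0.5183 0.214  0.1467] yaw 80.26 tilt 0.06 gap 0.0225 F [ 0.4  0.2 -4.6] T [0.08 0.03 0.  ]
shift units [ 0.027  0.004 -0.045] turn z units 0.006
157 z 0.1762176790658473 tilt deg 0.8946564012704101 0.1934970798130791 0.2891919123936971
199 z 0.17616854357663092 tilt deg -1.1964679572446746 0.06183788053301569 0.5082842751326636
```

View pics/end.png

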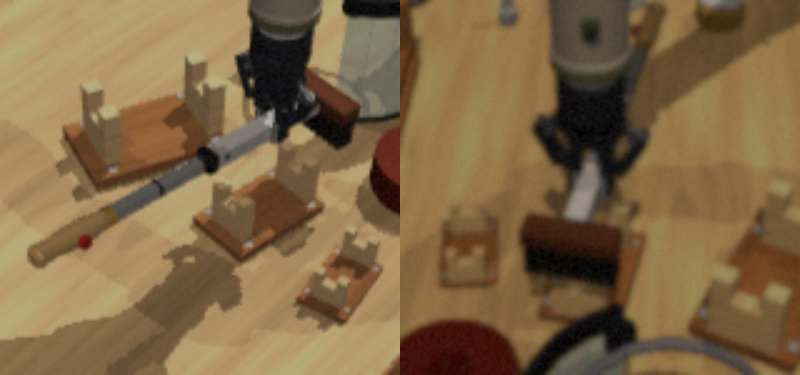

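Left picture: the brush hangs level above the cradle, button out at (85,241), one ring mid-way and a dark band next to the collar. A last numeric check of the handle extension, then hand in.

```bash
python3 - <<'E'
from h import *
V=np.load('pics/s4.npy'); W=np.load('pics/s3.npy')
q,d,V=cloud('scene'); h=cv2.cvtColor(q,cv2.COLOR_BGR2HSV)
red=((h[...,0]<8)|(h[...,0]>172))&(h[...,1]>150)&(h[...,2]>90); red[:190]=0;red[220:]=0;red[:,:240]=0;red[:,270:]=0
b=np.nanmean(V[red],0); ex=np.array([np.cos(np.radians(80.2)),np.sin(np.radians(80.2))])
s=r.state(); print('button',red.sum(),b,'dist from TCP along x',(b[:2]-s['tcp_pos'][:2])@ex,'expected about -0.313')
# grip top heights vs tube for level
w=V.reshape(-1,3); hh=h.reshape(-1,3); a=(w[:,:2]-s['tcp_pos'][:2])@ex; l=(w[:,:2]-s['tcp_pos'][:2])@np.array([-ex[1],ex[0]])
for lo,hi in((-.36,-.27),(-.24,-.13),(-.1,-.03)):
    m=(a>lo)&(a<hi)&(abs(l)<.02)&(w[:,2]>.1); print(lo,hi,m.sum(),np.percentile(w[m,2],95).round(4))
print(s['force'],s['clock']); r.sign_off()
E
```

```text
button 15 [ 0.48379592 -0.10168738  0.17094189] dist from TCP along x -0.3171008566836655 expected about -0.313
-0.36 -0.27 258 0.1805
-0.24 -0.13 241 0.1758
-0.1 -0.03 1526 0.5655
[ 0.45959671  0.11880227 -5.31526597] 16.525
the job is handed in; nothing more can be done
```

The job is done and handed in at 16.5 s. The brush is held in the gripper above its cradle, with the handle at the second stop.

**What I did:** I squeezed the red button in the cradle and drew the grip until it met resistance at the end of travel. I backed off about 1 mm and let go, then gripped the tube between the uprights, eased the block about 3 mm off the upright and lifted straight up.

**Last checks:**
- **Lock:** after release the button stood out as far as at home (20 px against 19 px; 7 px when pressed).
- **Extension:** the button measured 317 mm from the tool. With the grip up to 1 mm off tube_grip, about 313 mm was expected, so they agree to within measuring error.
- **Height and level:** the lift was 98 mm. Tube and grip heights fit a level brush to about 1°, though the two cameras' tilt readings had opposite signs (+0.9° and -1.2°).
- **Contact:** the force is only the brush's weight, about 5 N, and the wrist torque is near zero. The last pictures showed it clear of the cradle.

**What disagreed or wasn't checked:**
- The second ring never showed clearly apart from the collar in the pictures, and I did no pull test on the lock.
- The finger opening read 1–2 mm lower than the known sizes in both grasps.
- I did not measure the other objects afterwards, but the arm went nowhere near them.

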